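# Fit the analysing spindle in the dental surveyor

## Robot

A 6-joint arm with a two-finger parallel gripper is mounted at the origin on the work surface. World frame = base frame: x ahead of the robot, y to its left, z up, the work surface at z = 0. Lengths are in m, angles in rad, forces in N, time in s.
With the tool pointing down it reaches from about 0.35 to 0.975 m from the base axis. Payload 4.9 kg.
Tool frame: the origin (TCP) lies between the finger pads; the fingertips stand 14 mm ahead of it and the grasp point (between the pads) lies 5 mm behind it (manip.finger_overhang is the distance from the TCP to the fingertips, in m); z points along the fingers, y is the line along which they close (so a half turn about z gives the same grasp; the last joint's range is limited). The gripper opens to 85 mm and grips with 20 to 120 N. Pads are 22 mm wide; open, the fingers measure 114 mm over their backs; the gripper's body (76 mm by 85 mm) begins 54 mm behind the grasp point. The pads swing forward as they close: fully open they stand 13 mm farther back than shut.
Start: joints at [-1.394, 0.053, 1.613, -0, 1.476, -0.119], TCP at [0.182, -0.598, 0.245] pointing down, gripper open.
Joint ranges: [-3.01, 3.01], [-1.01, 2.22], [0.06, 2.58], [-1.02, 4.17], [0.09, 2.62], [-3.14, 3.14]. Speed limits (rad/s): [2.57, 2.57, 3.14, 3.14, 3.14, 3.14].

## Interface

Orientations are given as a unit quaternion [w, x, y, z].
In Python, from plant import manip, grab_frame gives the robot as it stands.
- The arm moves only by the tool servo_tool, never from a script. Its argument "deltas" is a list that holds one entry, the list of rows, each a list of 5 numbers: the opening in per cent of the stroke, from 0 (shut) to 100 (fully open), then the shift along the world's x, y, z in m, then the turn about the world's z in degrees. A call has exactly 8 rows; each row shifts and turns the commanded pose from where the row before left it; what a row does not reach is not made up. A row lasts 1/10 s, in which the tool goes at most 50 mm and 8.59 degrees, less where a joint would pass 70% of its speed; a pose out of reach is approached as far as the arm can. A call is refused whole if a number of a shift passes 0.05 or a number of a turn 8.59, either way. A call with a gripper value outside its range is refused whole. The fingers move at their own pace and stop on an object; the grip force is fixed at half the most. Time passes only in rows, so rows that do not move let the fingers close, or fill a call up. It gives the time, the measured TCP pose, the force, the opening and the grip force at its end, in the units of the state.
- manip.state(): the state, without advancing time (a new reading comes with each control period).
- grab_frame(name): name is "side" or "top"; returns a dict with "pixels" (400x640x3 uint8, red, green, blue), "z_map" (400x640 float32, m along the optical axis (not along the pixel's ray), 0 where there is no reading), "fx", "fy", "cx", "cy" (pixels), "dist" ([k1, k2, p1, p2, k3] as OpenCV has them; the pictures are not rectified), "rvec" (rotation vector, rad) and "tvec" (3), from world to camera coordinates, as OpenCV has them. Camera axes: x right, y down, z forward; pixel columns grow to the right and rows downward; lengths in m; the calibration is good to about 2 mm. A picture is of the moment at which its call begins.
- manip.job_done(): hands the job in; it is judged then, once.
The state is a dict: "time": time; "joint_pos": joint angles; "joint_vel": joint speeds; "joint_efforts": joint torques, N m; "tool_pos": TCP position; "tool_rot": TCP orientation; "contact_force": force on the tool from outside, world axes, zero at the start; "ft_torque": the same for the moment, N m; "gripper_width": opening from 0.0 (shut) to 1.0 (fully open); "grasp_force": force on a finger pad.
Only numpy, scipy, OpenCV 4.12 (cv2) and the standard library are available. Lean on these libraries where they do the work, as an engineer would, in place of code of your own. Each camera call takes 0.05 s, during which the arm holds its last target. There are 200 camera calls.

## Task

Fit the spindle with the blue head in the dental surveyor: draw it up out of the wooden block, lower it upright, tip first, through the upper bushing and then the lower bushing of the surveyor's head without forcing it, until its tip is about 1 cm above the tops of the teeth of the cast below, without touching the cast. The spindle slides freely and would drop onto the cast, so finish while still holding it there, steady, for the lock screw to be tightened; leave the other spindles, the survey table with its cast and everything else on the bench where they are.

Things in the scene. Friction and masses are not known exactly. Their poses are not given: they have to be found in the camera images.
- spindle_grip (a point): centre of the blue knurled head (diameter 20 mm, 26 mm tall) of the spindle to fit, the place to grip it; z axis up along the spindle, 146 mm long, 0.1 to 0.17 kg. Below the head: steel shaft, diameter 11 mm; dark chuck tapering from 11 to 5.6 mm over 16 mm; rod of diameter 4 mm, 14 mm long. Stands upright in one of the block's three holes (varies), black- and red-headed ones in the others
- spindle_tip (a point): lower end of that spindle, on its axis, 133 mm below the centre of its head; z axis up along the spindle. In the block it stands 6 mm above the bench
- block: beech block with three holes in a row, fixed, 75 mm (x) by 160 mm (y) by 50 mm high; origin at the centre of its underside. Holes of diameter 13 mm at x = 0, y = -50, 0, 50 mm; below 18 mm above the bench they narrow to 6 mm. Heads are best gripped across the row, with the fingers closing along the block's x axis; head centres are 139 mm above the bench
- lead_spindle: spindle of the same size with a black head, standing in the block; origin at its tip; leave alone
- trim_spindle: spindle of the same size with a red head, standing in the block; origin at its tip; leave alone
- surveyor: dental surveyor, fixed: grey base plate 150 mm (x) by 205 mm (y) by 12 mm, origin at the centre of its underside, z up; column at x = 0, y = -75 mm; arm along +y to a C-shaped head, 34 (x) by 36 mm (y), whose two lugs carry the bushings one above the other on one vertical axis at x = 0, y = 30 mm. Nothing on it is higher than 177 mm. Brass knob of the lock screw on the +y side of the upper lug
- upper_bush (a point): centre of the mouth (top face) of the upper bushing, 176 mm above the bench; a through hole, diameter 13 mm, 14 mm long, with its axis vertical; its underside is at 162 mm
- lower_bush (a point): centre of the mouth (top face) of the lower bushing, 134 mm above the bench, straight below the upper one; a through hole, diameter 13 mm, 14 mm long; its underside is at 120 mm
- cast_top (a point): middle of the cast of a dental arch, at the height of the tops of its teeth (74 mm above the bench); the cast, yellow stone, 50 by 62 mm, sits on the survey table
- survey_table: survey table carrying the cast, loose on the surveyor's base plate under the head: dark round foot, diameter 76 mm, round plate, and the cast on it; 62 mm tall to the tops of the teeth, origin at the centre of its underside, 12 mm above the bench; 0.9 kg; leave alone
- spare_cast: loose white plaster cast with pink gums, 54 by 67 by 30 mm, origin at the centre of its underside; leave alone
- bottle: amber glass bottle, diameter 44 mm, 85 mm tall, origin at the centre of its underside; leave alone
- mug: white mug, diameter 80 mm, 92 mm tall, origin at the centre of its underside; leave alone
- wax_knife: slim wax knife, 165 mm long along its x axis, wooden handle, lying flat; origin at its middle; leave alone
- wax_tin: round tin of pink wax, diameter 68 mm, 22 mm tall, origin at the centre of its underside; leave alone

How it is judged:
On the way, in this order (a step that is already met when the one before it is completed fails the run):
1. the blue-headed spindle is drawn up clear of the block (height (world z) of spindle_tip above 0.055 m and contact force between the fingers and spindle above 1 N), for 0.1 s.
2. its tip has come down through the upper bushing (horizontal distance between spindle_tip and upper_bush below 0.006 m and z of spindle_tip in the frame of upper_bush below -0.015 m and horizontal distance between spindle_grip and upper_bush below 0.015 m), for 0.05 s.
3. its tip has come down through the lower bushing too (horizontal distance between spindle_tip and lower_bush below 0.006 m and z of spindle_tip in the frame of lower_bush below -0.015 m and horizontal distance between spindle_grip and upper_bush below 0.01 m), for 0.1 s.
At the end, for the whole second after the job is handed in: Still gripped (over 3 N) and at rest, the spindle spans both bushings: tip within 4 mm and head within 5 mm of their axis, upright within 0.06 rad, tip 3 to 18 mm above the teeth. Survey table within 6 mm and other spindles within 10 mm of their starts (z of spindle_tip in the frame of cast_top between 0.003 and 0.018 m and horizontal distance between spindle_tip and lower_bush below 0.004 m and horizontal distance between spindle_grip and upper_bush below 0.005 m and angle between the z axis of spindle_grip and the z axis of surveyor, either way round below 0.06 rad and contact force between the fingers and spindle above 3 N and contact force between spindle and survey_table below 0.1 N and linear speed of spindle below 0.02 m/s and distance of survey_table from where it was at the start of the episode below 0.006 m and distance of each of lead_spindle, trim_spindle from where it was at the start of the episode below 0.01 m); the arm keeps its last pose, push and grip.
It fails at once if the spindle is forced against the surveyor (more than 40 N) (contact force between spindle and surveyor above 40 N).
It fails at once if the spindle touches the cast or the survey table (contact force between spindle and survey_table above 0.5 N).
It fails at once if the survey table is disturbed (6 mm) (distance of survey_table from where it was at the start of the episode above 0.006 m).
It fails at once if another spindle is disturbed (10 mm) (distance of any of lead_spindle, trim_spindle from where it was at the start of the episode above 0.01 m).
It fails at once if something else on the bench is disturbed (20 mm) (distance of any of spare_cast, bottle, mug, wax_knife, wax_tin from where it was at the start of the episode above 0.02 m).
It also fails if it takes over 46 s, if anything falls off the work surface, if the arm or the gripper's body presses on something with over 40 N, if the wrist force passes 120 N, or if a joint passes its speed limit or range.

## Working session

There is one attempt and no reset: what is moved stays moved. The work goes in short steps, Python scripts to look and compute and a tool call to move; the robot and the scene stay as the last step left them, time stands still between calls to the robot, and variables do not carry over. Pictures are saved under pics/ and viewed, at most 10 in all, crops included, and the job is handed in when it is done.

Besides the shell and the picture viewer there is one more tool, called after "Request:" by a JSON object that holds its "name" and its "arguments". servo_tool: Moves the arm, as the interface text tells. Its arguments: {"type":"object","properties":{"deltas":{"type":"array"}},"required":["deltas"]}

```bash
mkdir -p pics; cat > h.py <<'E'
import numpy as np,cv2
from plant import manip,grab_frame
def look(n,tag=None):
    f=grab_frame(n)
    if tag: cv2.imwrite(f'pics/{tag}.png',cv2.cvtColor(f['pixels'],cv2.COLOR_RGB2BGR))
    f['K']=np.array([[f['fx'],0,f['cx']],[0,f['fy'],f['cy']],[0,0,1.]]);f['R']=cv2.Rodrigues(np.array(f['rvec'],float))[0];f['t']=np.array(f['tvec'],float).ravel();f['d']=np.array(f['dist'],float)
    return f
def ray(f,uv):
    p=cv2.undistortPoints(np.array(uv,float).reshape(-1,1,2),f['K'],f['d']).reshape(-1,2)
    d=np.c_[p,np.ones(len(p))]@f['R']; return -f['R'].T@f['t'],d
def onz(f,uv,z):
    c,d=ray(f,uv); return c+d*((z-c[2])/d[:,2])[:,None]
def cloud(f):
    v,u=np.mgrid[0:400,0:640]; c,d=ray(f,np.c_[u.ravel(),v.ravel()])
    P=(c+d*f['z_map'].reshape(-1,1)).reshape(400,640,3); P[f['z_map']<=0]=np.nan; return P
def proj(f,P): return cv2.projectPoints(np.array(P,float).reshape(-1,1,3),np.array(f['rvec'],float),f['t'],f['K'],f['d'])[0].reshape(-1,2)
E
python3 - <<'E'
from h import *
for n in('top','side'):
    f=look(n,n+'0'); print(n,-f['R'].T@f['t'],f['fx'])
    np.savez(n+'0.npz',**f)
    h=cv2.cvtColor(f['pixels'],cv2.COLOR_RGB2HSV); P=cloud(f)
    m=((h[...,0]>100)&(h[...,0]<125)&(h[...,1]>120)&(h[...,2]>50)).astype(np.uint8)
    k,l,s,c=cv2.connectedComponentsWithStats(m)
    for i in range(1,k):
        if s[i,4]>30: print(s[i],c[i],np.nanmedian(P[l==i],0))
print(manip.state())
E
```

```text
top [0.50993333 0.02510621 0.98817479] 382.3636687326357
[ 146    0  103   31 2299] [196.46715963  12.22531535] [ 1.16732167  0.4351535  -0.16103696]
[ 618   88   22   63 1163] [629.20292347 118.3155632 ] [ 0.92697647 -1.1637425  -0.39386823]
[255 208  10   9  43] [259.65116279 212.27906977] [0.52503884 0.15413864 0.15075202]
side [0.14719133 0.59061482 0.65419389] 465.6204767938681
[   0  215   69   74 3377] [ 26.48978383 245.41664199] [ 1.25600816  0.34887615 -0.1589657 ]
[293 231  12  12  60] [298.98333333 235.48333333] [0.51950755 0.15575884 0.15207531]
{'time': 0.1, 'joint_pos': array([-1.39397932e+00,  5.33018156e-02,  1.61412608e+00,  2.67864512e-05,
        1.47602214e+00, -1.18983151e-01]), 'joint_vel': array([-1.33949111e-03, -8.60876300e-04, -3.04676342e-03, -3.26396798e-04,
       -1.49654921e-03, -3.53563497e-05]), 'joint_efforts': array([-6.40897397e-04, -3.94902456e+01, -3.71366394e+01, -2.44492994e-04,
        3.87814376e-03, -6.88987129e-06]), 'tool_pos': array([ 0.18211428, -0.59732523,  0.24419743]), 'tool_rot': array([-9.28687822e-04,  9.89082468e-01,  1.47360134e-01, -1.35247728e-05]), 'contact_force': array([ 0.1397868 , -0.42291069, -0.00940948]), 'ft_torque': array([ 0.00560813,  0.01423763, -0.02811914]), 'grasp_force': 0.0, 'gripper_width': 1.00257560823749}
```

View pics/top0.png

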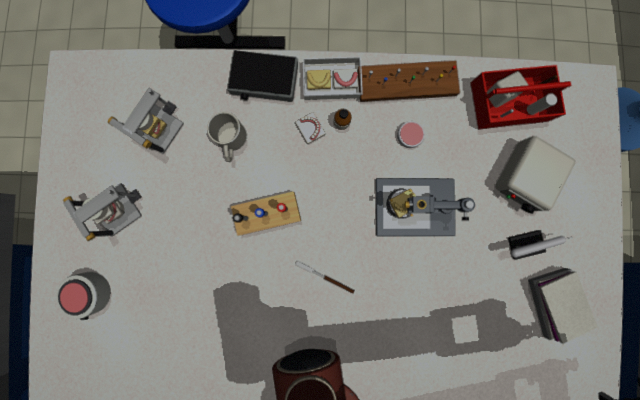

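View pics/side0.png

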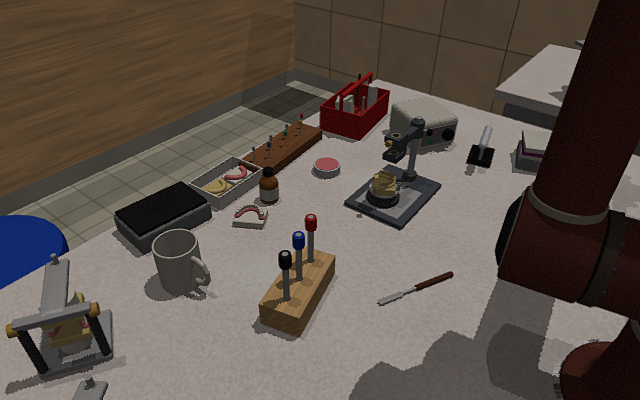

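The top view shows the block near (265,213) with the black, blue and red heads at about (238,217), (261,212) and (282,208). The surveyor is near (415,207), its head bushing at about (422,204), and its column is toward −y. In the side view the blue head is at (299,240) and the surveyor head at (400,145).

```bash
python3 - <<'E'
from h import *
F={n:dict(np.load(n+'0.npz')) for n in('top','side')}
def tri(a,b):
    (c1,d1),(c2,d2)=ray(F['top'],a),ray(F['side'],b); d1=d1[0];d2=d2[0]
    s=np.linalg.lstsq(np.c_[d1,-d2],c2-c1,rcond=None)[0]; p,q=c1+s[0]*d1,c2+s[1]*d2
    return (p+q)/2,np.linalg.norm(p-q)
for n,f in F.items():
    P=cloud(f); z=P[...,2]
    h=cv2.cvtColor(f['pixels'],cv2.COLOR_RGB2HSV)
    near=lambda cx,cy,r:(np.hypot(P[...,0]-cx,P[...,1]-cy)<r)
    # heads by height over block
    m=(near(.52,.15,.12)&(z>.128)&(z<.17)).astype(np.uint8)
    k,l,s,c=cv2.connectedComponentsWithStats(m)
    for i in range(1,k):
        if s[i,4]>15: print(n,'head',s[i],c[i].round(1),np.nanmedian(P[l==i],0).round(4),f['pixels'][l==i].mean(0).round(), 'hi',[round(float(np.nanpercentile(P[l==i][:,j],q)),4) for j in(0,1,2) for q in (3,97)])
    m=near(.52,.15,.13)&(abs(z-.05)<.006)
    r=cv2.minAreaRect(P[m][:,:2].astype(np.float32)); print(n,'block top',r)
    # surveyor
    m=(z>.16)&(z<.19)&near(.53,-.27,.13)
    if m.any():
        r=cv2.minAreaRect(P[m][:,:2].astype(np.float32)); print(n,'arm',m.sum(),r,np.nanmedian(z[m]))
    m=near(.53,-.22,.16)&(abs(z-.012)<.005); r=cv2.minAreaRect(P[m][:,:2].astype(np.float32)); print(n,'base',r)
# zoomed crops
a=F['top']['pixels'][170:245,365:485]; b=F['side']['pixels'][105:225,340:450]
c=F['top']['pixels'][185:240,222:307]
for nm,x,s in(('c1',a,6.5),('c2',b,5)):
    cv2.imwrite(f'pics/{nm}.png',cv2.cvtColor(cv2.resize(x,None,fx=s,fy=s,interpolation=cv2.INTER_CUBIC),cv2.COLOR_RGB2BGR))
E
```

```text
top head [277 203  10  10  71] [281.1 207.1] [0.5377 0.1086 0.1507] [142.  70.  65.] hi [0.5288, 0.5465, 0.1001, 0.1176, 0.1324, 0.1536]
top head [254 208  11  10  77] [259.  212.4] [0.525  0.1567 0.1511] [ 68.  81. 124.] hi [0.5164, 0.5336, 0.1487, 0.1657, 0.1364, 0.1535]
top head [233 213  10  10  79] [237.5 217.9] [0.5109 0.2041 0.1507] [65. 63. 58.] hi [0.502, 0.5197, 0.1972, 0.2133, 0.1313, 0.1538]
top block top ((0.5248131155967712, 0.157414048910141), (0.07529494911432266, 0.15844950079917908), 15.138032913208008)
top arm 559 ((0.5512215495109558, -0.23452094197273254), (0.03265522047877312, 0.15234725177288055), 0.8599461913108826) 0.1740943417914087
top base ((0.552312433719635, -0.22237640619277954), (0.14937658607959747, 0.2059796154499054), 1.6609129905700684)
side head [305 214  12  18 189] [310.4 222.2] [0.5317 0.1129 0.1462] [76. 22. 21.] hi [0.5253, 0.5428, 0.101, 0.1186, 0.13, 0.1534]
side head [292 231  13  19 212] [298.  239.9] [0.5184 0.1616 0.1467] [23. 33. 68.] hi [0.5124, 0.5302, 0.15, 0.1672, 0.1296, 0.154]
side head [278 250  14  20 240] [284.5 259.4] [0.5053 0.2091 0.1472] [25. 24. 24.] hi [0.4996, 0.5171, 0.198, 0.2153, 0.1297, 0.1536]
side block top ((0.5230405330657959, 0.1563042551279068), (0.07678522914648056, 0.16386324167251587), 15.26187515258789)
side arm 460 ((0.5499618053436279, -0.23437634110450745), (0.1530722975730896, 0.03565404564142227), 89.87857818603516) 0.17299531260500156
side base ((0.5504813194274902, -0.2217583954334259), (0.15076890587806702, 0.20685791969299316), 1.519381046295166)
```

View pics/c1.png

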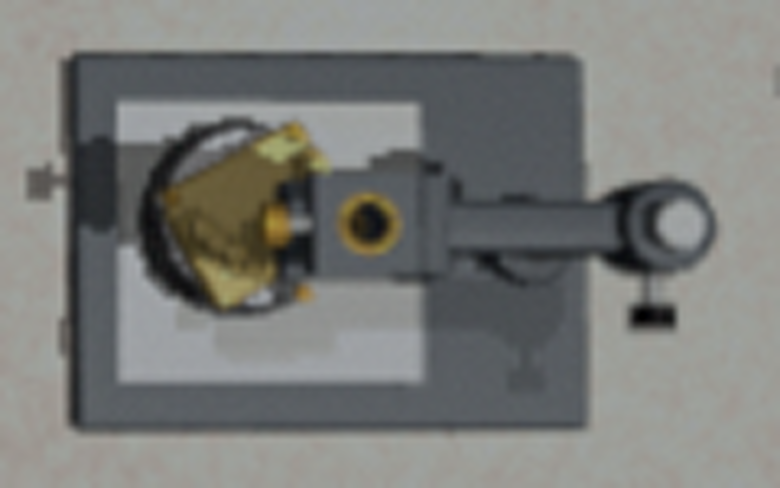

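View pics/c2.png

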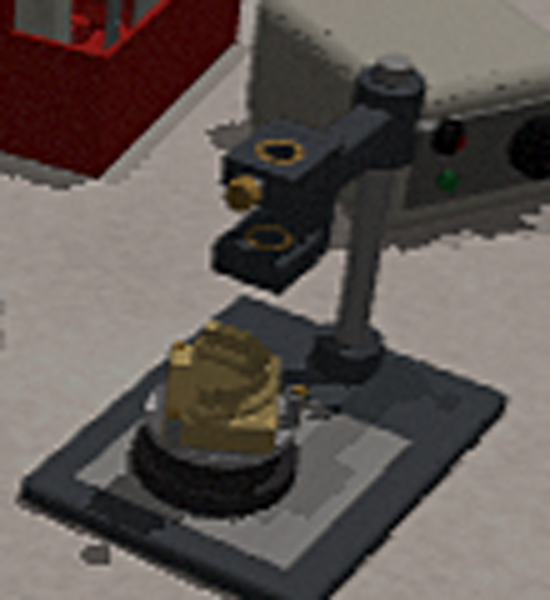

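The crops show the upper bushing ring centred near crop pixel (370,222), which is full-image pixel (421.5,203.7). The cast is offset below the head toward +y. Blue head is at about (0.524, 0.157) with block yaw 15.4°, and heights and sizes match the given values. I'm moving above it.

Request:
{"name": "servo_tool", "arguments": {"deltas": [[[100, 0.014, 0.031, 0.002, 3.7], [100, 0.014, 0.031, 0.002, 3.7], [100, 0.014, 0.031, 0.002, 3.7], [100, 0.014, 0.031, 0.002, 3.7], [100, 0.014, 0.031, 0.002, 3.7], [100, 0.014, 0.031, 0.002, 3.7], [100, 0.014, 0.031, 0.002, 3.7], [100, 0.014, 0.031, 0.002, 3.7]]]}}

```text
time: 0.9
tool_pos: [0.2944, -0.3483, 0.2608]
tool_rot: [-0.0, 0.918, 0.396, 0.0]
contact_force: [-0.3, -1.6, 1.5]
gripper_width: 1.0
grasp_force: 0.0
```

Request:
{"name": "servo_tool", "arguments": {"deltas": [[[100, 0.014, 0.031, 0, 3.7], [100, 0.014, 0.031, 0, 3.7], [100, 0.014, 0.031, 0, 3.7], [100, 0.014, 0.031, 0, 3.7], [100, 0.014, 0.031, 0, 3.7], [100, 0.014, 0.031, 0, 3.7], [100, 0.014, 0.031, 0, 3.7], [100, 0.014, 0.031, 0, 3.7]]]}}

```text
time: 1.7
tool_pos: [0.4063, -0.1004, 0.2609]
tool_rot: [-0.0, 0.786, 0.618, -0.0]
contact_force: [0.6, -0.3, 0.4]
gripper_width: 1.002
grasp_force: 0.0
```

Request:
{"name": "servo_tool", "arguments": {"deltas": [[[100, 0.014, 0.031, 0, 3.7], [100, 0.014, 0.031, 0, 3.7], [100, 0.014, 0.031, 0, 3.7], [100, 0.014, 0.031, 0, 3.7], [100, 0.014, 0.031, 0, 3.7], [100, 0.014, 0.031, 0, 3.7], [100, 0.014, 0.031, 0, 3.7], [100, 0, 0, 0, 0]]]}}

```text
time: 2.5
tool_pos: [0.5045, 0.118, 0.2605]
tool_rot: [-0.001, 0.627, 0.779, -0.0]
contact_force: [0.4, -1.0, 0.1]
gripper_width: 0.998
grasp_force: 0.0
```

```bash
python3 - <<'E'
from h import *
f=dict(np.load('top0.npz'));print(onz(f,[421.5,203.7],.176),'side',end='')
g=dict(np.load('side0.npz'))
# side crop ring: (279,151)/5
print(onz(g,[340+279.5/5-.5,105+151.5/5-.5],.176),onz(g,[340+269.5/5-.5,105+237/5-.5],.134))
s=manip.state();print(s['tool_pos'],s['tool_rot'],s['joint_pos'])
w,x,y,z=s['tool_rot'];print(np.degrees(2*np.arctan2(y,x))-90)
E
```

```text
[[ 0.55215009 -0.19289937  0.176     ]] side[[ 0.55061269 -0.19446694  0.176     ]] [[ 0.55050535 -0.19519437  0.134     ]]
[0.50454081 0.11795645 0.26051259] [-7.97535939e-04  6.27093278e-01  7.78943758e-01 -8.11097208e-05] [ 8.54575562e-02 -2.14374509e-01  1.83941629e+00  9.86826869e-04
  1.51781561e+00 -1.29759208e-01]
12.327982402739423
```

Request:
{"name": "servo_tool", "arguments": {"deltas": [[[100, 0.0105, 0.02, 0, 1.6], [100, 0.009, 0.019, 0, 1.5], [100, 0, 0, 0, 0], [100, 0, 0, -0.02, 0], [100, 0, 0, -0.02, 0], [100, 0, 0, -0.02, 0], [100, 0, 0, -0.02, 0], [100, 0, 0, -0.015, 0]]]}}

```text
time: 3.3
tool_pos: [0.5227, 0.1529, 0.1646]
tool_rot: [-0.001, 0.608, 0.794, -0.001]
contact_force: [0.1, -0.5, 0.3]
gripper_width: 1.0
grasp_force: 0.0
```

Request:
{"name": "servo_tool", "arguments": {"deltas": [[[100, 0, 0, -0.012, 0], [100, 0, 0, -0.01, 0], [100, 0, 0, -0.0095, 0], [100, 0, 0, 0, 0], [60, 0, 0, 0, 0], [50, 0, 0, 0, 0], [50, 0, 0, 0, 0], [50, 0, 0, 0, 0]]]}}

```text
time: 4.1
tool_pos: [0.524, 0.1543, 0.1354]
tool_rot: [0.0, 0.608, 0.794, 0.0]
contact_force: [-0.1, -0.1, -0.8]
gripper_width: 0.5
grasp_force: 0.0
```

```bash
python3 - <<'E'
from h import *
s=manip.state();print(s['tool_pos'],s['contact_force'],s['gripper_width'])
w,x,y,z=s['tool_rot'];print(np.degrees(2*np.arctan2(y,x))-90)
f=look('side');b=f['pixels'][160:310,220:380]
cv2.imwrite('pics/g1.png',cv2.cvtColor(cv2.resize(b,None,fx=4,fy=4,interpolation=cv2.INTER_CUBIC),cv2.COLOR_RGB2BGR))
E
```

```text
[0.52402833 0.15428027 0.1354019 ] [-0.0840785  -0.07657497 -0.83683653] 0.49988580427848045
15.156262382632463
```

View pics/g1.png

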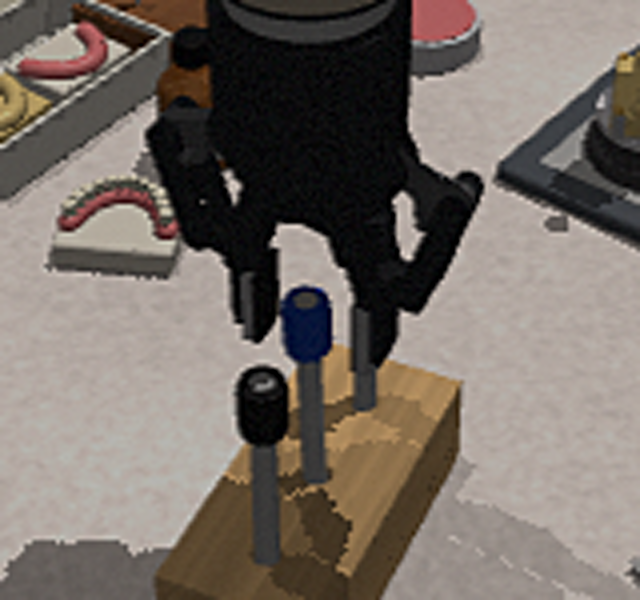

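The side view shows the fingers straddling the blue head at crop pixel (306,320), tips at about (250,338) and (365,365), with the neighbours free. I'll nudge y by 2.5 mm and close.

Request:
{"name": "servo_tool", "arguments": {"deltas": [[[50, 0, 0.0025, 0, 0], [50, 0, 0, 0, 0], [10, 0, 0, 0, 0], [0, 0, 0, 0, 0], [0, 0, 0, 0, 0], [0, 0, 0, 0, 0], [0, 0, 0, 0, 0], [0, 0, 0, 0, 0]]]}}

```text
time: 4.95
tool_pos: [0.5236, 0.1566, 0.1349]
tool_rot: [-0.0, 0.608, 0.794, -0.0]
contact_force: [-0.9, -0.9, 1.0]
gripper_width: 0.214
grasp_force: 58.5
```

Request:
{"name": "servo_tool", "arguments": {"deltas": [[[0, 0, 0, 0, 0], [0, 0, 0, 0, 0], [0, 0, 0, 0.003, 0], [0, 0, 0, 0.005, 0], [0, 0, 0, 0.005, 0], [0, 0, 0, 0.01, 0], [0, 0, 0, 0.01, 0], [0, 0, 0, 0.01, 0]]]}}

```text
time: 5.75
tool_pos: [0.524, 0.1567, 0.1791]
tool_rot: [0.0, 0.608, 0.794, 0.0]
contact_force: [0.2, -0.5, -1.3]
gripper_width: 0.212
grasp_force: 58.5
```

Request:
{"name": "servo_tool", "arguments": {"deltas": [[[0, 0, 0, 0.015, 0], [0, 0, 0, 0.02, 0], [0, 0, 0, 0.025, 0], [0, 0, 0, 0.025, 0], [0, 0, 0, 0.025, 0], [0, 0, 0, 0.025, 0], [0, 0, 0, 0.02, 0], [0, 0, 0, 0.01, 0]]]}}

```text
time: 6.55
tool_pos: [0.5243, 0.1568, 0.3466]
tool_rot: [0.002, 0.608, 0.794, 0.002]
contact_force: [0.8, 0.3, -1.0]
gripper_width: 0.217
grasp_force: 58.6
```

Request:
{"name": "servo_tool", "arguments": {"deltas": [[[0, 0.0015, -0.015, 0, -0.9], [0, 0.0015, -0.03, 0, -1.8], [0, 0.002, -0.04, 0, -2], [0, 0.002, -0.04, 0, -2], [0, 0.003, -0.04, 0, -2], [0, 0.003, -0.04, 0, -2], [0, 0.003, -0.04, 0, -2], [0, 0.003, -0.04, 0, -2]]]}}

```text
time: 7.35
tool_pos: [0.5416, -0.1308, 0.3411]
tool_rot: [-0.001, 0.705, 0.709, -0.001]
contact_force: [1.3, 0.3, -1.7]
gripper_width: 0.214
grasp_force: 58.6
```

Request:
{"name": "servo_tool", "arguments": {"deltas": [[[0, 0.003, -0.03, 0, -0.5], [0, 0.002, -0.02, 0, 0], [0, 0.001, -0.01, 0, 0], [0, 0, 0, 0, 0], [0, 0, 0, 0, 0], [0, 0, 0, 0, 0], [0, 0, 0, 0, 0], [0, 0, 0, 0, 0]]]}}

```text
time: 8.15
tool_pos: [0.5488, -0.1876, 0.343]
tool_rot: [0.0, 0.707, 0.707, 0.0]
contact_force: [-0.1, -0.3, -2.5]
gripper_width: 0.21
grasp_force: 58.6
```

```bash
python3 - <<'E'
from h import *
s=manip.state();print(s['tool_pos'],s['contact_force'],s['gripper_width'])
w,x,y,z=s['tool_rot'];print(np.degrees(2*np.arctan2(y,x))-90)
T=s['tool_pos']
ims=[]
for n in('side','top'):
    f=look(n,n+'1'); np.savez(n+'1.npz',**f)
    q=proj(f,[T+[0,0,.005],T+[0,0,.005-.133],[.551,-.193,.176]]);print(n,q)
    c=q[1:].mean(0).astype(int);a=f['pixels'][max(0,c[1]-50):c[1]+50,c[0]-50:c[0]+50];print(c)
    ims.append(cv2.resize(a,(400,400),interpolation=cv2.INTER_CUBIC) if a.shape[:2]==(100,100) else cv2.resize(a,(400,400)))
cv2.imwrite('pics/m1.png',cv2.cvtColor(np.hstack(ims),cv2.COLOR_RGB2BGR))
E
```

```text
[ 0.54875192 -0.18757797  0.34296622] [-0.0929359  -0.33362467 -2.47106745] 0.21043858750793162
0.015086938812444828
side [[404.90640624  54.9347    ]
 [396.62991293 119.46831124]
 [394.8802357  135.00733902]]
[395 127]
top [[445.51335445 201.0660977 ]
 [424.0007243  204.44346755]
 [421.54105027 204.24006149]]
[422 204]
```

View pics/m1.png

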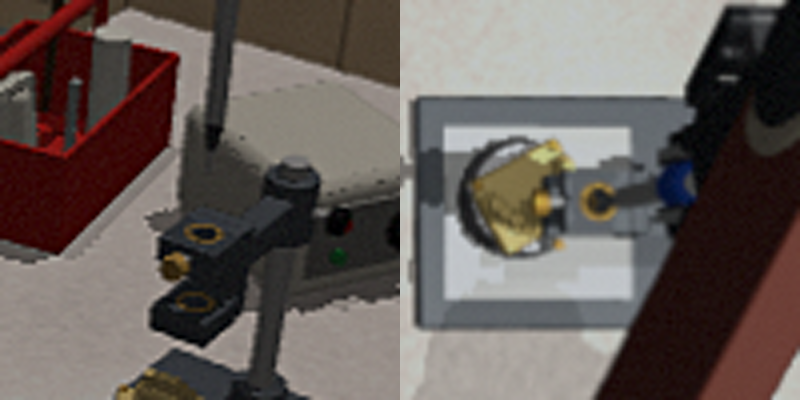

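The left (side) crop shows the spindle hanging upright, its tip above the bushing at about crop pixel (212,160), against the ring at (204,232). The right (top) crop shows the bushing ring at (600,202), with the spindle shaft slightly to its right. Next I'll fit both axes precisely.

```bash
cat > m.py <<'E'
from h import *
def axis_pts(f,T,zlo,zhi,rad=.016):
    "pixels of the spindle, by depth, near the expected axis; centroid across its image direction"
    P=cloud(f); m=(np.hypot(P[...,0]-T[0],P[...,1]-T[1])<rad)&(P[...,2]>zlo)&(P[...,2]<zhi)
    v,u=np.nonzero(m); return u,v,P[m]
def line(u,v):
    p=np.c_[u,v].astype(np.float32); vx,vy,x,y=cv2.fitLine(p,cv2.DIST_L2,0,.01,.01).ravel(); return np.array([x,y]),np.array([vx,vy])
def plane(f,p,d):
    c,r=ray(f,[p-15*d,p+15*d]); n=np.cross(r[0],r[1]); n/=np.linalg.norm(n); return n,n@c
def axis(T,fs,zlo,zhi):
    pl=[];
    for f in fs:
        u,v,P=axis_pts(f,T,zlo,zhi); pl.append(plane(f,*line(u,v))); print('px',len(u),P.mean(0).round(4))
    for z in(T[2]+.005,T[2]-.128,.176,.134):
        A=np.array([p[0][:2] for p in pl]); b=np.array([p[1]-p[0][2]*z for p in pl]); print('axis z=%.3f'%z,np.linalg.solve(A,b).round(4))
def ring(f,guess,z):
    "gold ring: outer contour ellipse centre"
    q=proj(f,[guess])[0]; h=cv2.cvtColor(f['pixels'],cv2.COLOR_RGB2HSV); S=8
    x0,y0=(q-8).astype(int); a=cv2.resize(h[y0:y0+17,x0:x0+17][...,1],None,fx=S,fy=S,interpolation=cv2.INTER_LINEAR)
    m=(a>110).astype(np.uint8); return a,m,(x0,y0),S
E
python3 - <<'E'
from m import *
T=manip.state()['tool_pos']
axis(T,[dict(np.load(n+'1.npz')) for n in('side','top')],T[2]-.098,T[2]-.03)
for n in('side','top'):
  f=dict(np.load(n+'0.npz'))
  for g in([.551,-.194,.176],[.551,-.194,.134]):
    if n=='top' and g[2]<.15: continue
    q=proj(f,[g])[0].round().astype(int); a=f['pixels'][q[1]-6:q[1]+7,q[0]-8:q[0]+9].astype(int); print(n,q); print(a[...,0]-a[...,2])
E
```

```text
px 184 [ 0.5473 -0.1822  0.2799]
px 57 [ 0.5491 -0.1803  0.2826]
axis z=0.348 [ 0.5621 -0.2091]
axis z=0.215 [ 0.5471 -0.1833]
axis z=0.176 [ 0.5426 -0.1757]
axis z=0.134 [ 0.5379 -0.1675]
side [395 135]
[[ 16  11   8   6   8  10   4  -7  -8  -7  -6  -5   0   5   9   8   8]
 [  6   8  10   9   5  -6  -8  -7  -5  -8  -8  -7  -7  -4  -6   3  10]
 [  9  10  11   2  -7  -9  -8 -11 -10  -7  -7  -6  -9  -8  -9 -10  -5]
 [  9  10   2  -7 -10 -12  -8  -8 -10  -7  -9  -8 -12  -7  -5  -9  -6]
 [  7  -2  -8 -13  11  41  82  77  67  79  70  52   7 -12  -8  -9  -5]
 [ -8  -8  -9 -13  63  44  -2 -17 -13 -12 -15  16  94  29 -11 -10  -5]
 [ -7  -7  -9 -14  59  55  18 -10  -8  -7 -14 -17  60  52   5  -9  -7]
 [ -6  -5  -9  -9   8  61  78  40   5  -1  -2  38  97  44  -3 -10  -7]
 [ -3  -7  -8  -9 -13 -16   8  25  63  66  66  55   1 -15 -10  -6  -4]
 [ -4  -1  -6  -3  -7 -10 -11 -10 -16 -14 -12 -14 -11 -11  -6  -8   0]
 [ -9  -7  -2  -5  -4  -2  -3  -8  -6  -8  -9  -8  -8  -6  -5  -3  -2]
 [ 30  62  74  20  -4  -5  -3  -2  -4  -4  -7  -6  -5  -6  -6  -2  -1]
 [ 86  82  90  98  16  -2  -3  -4  -1  -1   
[... 1204 characters left out ...]
 -6  22  67  72  40  22  26  55  68  33  -1  -9  -9  -9  -9]
 [ -9  -9   2  46  77  52  19  -3  -3  23  63  62  19  -8 -10  -8  -8]
 [ -9 -10   7  49  62  32  25   1  -6  -3  31  52  27  -7  -8  -8  -8]
 [ -9  -9  11  55  56  23  25   7  -4  -5  26  68  43  -5 -10  -8  -8]
 [-10  -9   5  49  68  28  21   7  -7   0  33  60  32  -6 -10  -9  -6]
 [ -9  -9  -4  35  71  52  27   7   4  22  58  63  23  -8  -9  -9  -8]
 [ -8  -9  -9   9  51  72  59  49  45  63  69  39  -2 -11  -9  -8  -9]
 [ -8 -11 -10  -8  10  47  70  71  70  69  38   2 -10  -8  -9  -7  -9]
 [ -9 -11 -10 -11  -9  -6   5  19  19   3  -6 -10  -9  -8  -8  -9  -8]
 [ -9  -8  -8  -9  -9  -9 -10  -9  -9 -10 -10 -10  -9  -9  -9  -9  -7]]
```

```bash
python3 - <<'E'
from m import *
s=manip.state();T=s['tool_pos'];print(T,cv2.Rodrigues(np.zeros(3))[0][0],s['tool_rot'])
for n in('side','top'):
    f=dict(np.load(n+'1.npz'));P=cloud(f)
    u,v,Q=axis_pts(f,T,.19,.36,.03)
    ks=v if n=='side' else u
    print(n,'rows/cols: centroid, width, predicted upright centre, meanz')
    zz=np.linspace(.17,.37,400);pr=proj(f,np.c_[np.full(400,T[0]),np.full(400,T[1]),zz])
    i=1 if n=='side' else 0
    for k in np.unique(ks)[::2]:
        o=(u if n=='side' else v)[ks==k]; j=np.argmin(abs(pr[:,i]-k))
        print(k,o.mean().round(2),len(o),pr[j,1-i].round(2),zz[j].round(3),np.median(Q[ks==k],0).round(4))
def ringc(f,q,hw,hh):
    a=f['pixels'][q[1]-hh:q[1]+hh+1,q[0]-hw:q[0]+hw+1].astype(float);w=np.clip(a[...,0]-a[...,2]-5,0,None)
    ys,xs=np.nonzero(w>20); (cx,cy),ax,an=cv2.fitEllipse(np.c_[xs,ys].astype(np.float32)); return q[0]-hw+cx,q[1]-hh+cy,ax
f=dict(np.load('side0.npz'));g=dict(np.load('top0.npz'))
for f,q,hw,hh,z in((f,(395,135),7,4,.176),(f,(393,152),7,4,.134),(g,(422,204),7,6,.176)):
    c=ringc(f,q,hw,hh);print(c,onz(f,c[:2],z))
E
```

```text
[ 0.54875222 -0.18783349  0.34297315] [1. 0. 0.] [1.09210405e-04 7.07157858e-01 7.07055691e-01 4.32490304e-05]
side rows/cols: centroid, width, predicted upright centre, meanz
47 399.33 3 405.98 0.362 [ 0.56   -0.1938  0.3587]
49 397.7 10 405.73 0.359 [ 0.5601 -0.18    0.3589]
51 401.62 16 405.49 0.355 [ 0.5521 -0.177   0.3581]
53 404.5 26 405.21 0.351 [ 0.5452 -0.1782  0.3555]
55 404.24 25 404.97 0.348 [ 0.5445 -0.1769  0.352 ]
57 404.0 25 404.7 0.344 [ 0.5442 -0.1778  0.3483]
59 404.0 25 404.46 0.34 [ 0.5451 -0.1776  0.3443]
61 405.0 23 404.19 0.336 [ 0.5409 -0.1766  0.3409]
63 404.5 22 403.92 0.332 [ 0.5427 -0.1776  0.337 ]
65 406.0 13 403.69 0.329 [ 0.5389 -0.179   0.3329]
67 405.0 11 403.42 0.325 [ 0.5432 -0.1804  0.328 ]
69 402.5 6 403.16 0.321 [ 0.5465 -0.181   0.323 ]
71 402.0 5 402.9 0.317 [ 0.5474 -0.1815  0.3194]
73 401.5 6 402.64 0.313 [ 0.547  -0.1814  0.3155]
75 401.5 6 402.38 0.309 [ 0.5464 -0.1812  0.3114]
77 401.5 6 402.12 0.305 [ 0.5465 -0.1809  0.3077]
79 401.0 5 401.86 0.301 [ 0.5469 -0.1806  0.3039]
81 400.5 6 401.61 0.297 [ 0.5468 -0.1794  0.3   ]
83 400.5 6 401
[... 1280 characters left out ...]
76 [ 0.5489 -0.1796  0.3032]
435 201.5 6 202.74 0.288 [ 0.5493 -0.1798  0.3147]
437 199.72 18 202.43 0.3 [ 0.5513 -0.175   0.3417]
439 200.5 26 202.12 0.312 [ 0.549  -0.1754  0.3512]
441 198.43 14 201.81 0.323 [ 0.5521 -0.177   0.3569]
443 198.6 10 201.49 0.334 [ 0.5522 -0.1796  0.3591]
445 201.33 3 201.18 0.344 [ 0.5481 -0.1828  0.3599]
(395.6232657432556, 134.83699107170105, (4.1595072746276855, 8.855461120605469)) [[ 0.55016702 -0.19462733  0.176     ]]
(393.3415322303772, 151.98635983467102, (4.126276969909668, 8.529912948608398)) [[ 0.55041695 -0.19480304  0.134     ]]
(421.40022802352905, 203.9547667503357, (8.086479187011719, 8.410411834716797)) [[ 0.55160063 -0.19269061  0.176     ]]
```

The spindle is upright to within measurement. Both cameras agree the axis should shift by about (+1, −7.4) mm. Its tip is at z≈0.215.

Request:
{"name": "servo_tool", "arguments": {"deltas": [[[0, 0.001, -0.004, 0, 0], [0, 0, -0.0035, 0, 0], [0, 0, 0, -0.01, 0], [0, 0, 0, -0.01, 0], [0, 0, 0, -0.01, 0], [0, 0, 0, 0, 0], [0, 0, 0, 0, 0], [0, 0, 0, 0, 0]]]}}

```text
time: 9.05
tool_pos: [0.5498, -0.1959, 0.3132]
tool_rot: [0.0, 0.707, 0.707, 0.0]
contact_force: [0.3, 0.4, -1.3]
gripper_width: 0.215
grasp_force: 58.6
```

```bash
cat >> m.py <<'E'
def compare():
    s=manip.state();T=s['tool_pos'];print('T',T.round(4),'F',s['contact_force'].round(2),s['gripper_width'])
    X=np.array([T[0],T[1]+.0025]);B={'side':[.5502,-.1947],'top':[.5516,-.1927]}
    for n in B:
        f=look(n,'last_'+n);np.savez(n+'2.npz',**f);P=cloud(f)
        m=(np.hypot(P[...,0]-X[0],P[...,1]-X[1])<.013)&(P[...,2]>max(.182,T[2]-.095))&(P[...,2]<T[2]-.03)
        Q=P[m];c=-f['R'].T@f['t'];d=Q.mean(0)[:2]-c[:2];d/=np.linalg.norm(d);r=np.array([d[1],-d[0]])
        # lateral mid by halves of height
        L=Q[:,:2]@r; D=Q[:,:2]@d
        for nm,k in(('low',Q[:,2]<np.median(Q[:,2])),('high',Q[:,2]>=np.median(Q[:,2]))):
            ax=r*np.median(L[k])+d*(np.median(D[k])+.005); print(n,nm,k.sum(),Q[k,2].mean().round(3),'axis',ax.round(4),'bush-axis mm',((B[n]-ax)*1e3).round(2),'lateral',round(float((B[n]-ax)@r)*1e3,2))
E
python3 - <<'E'
from m import *
compare()
ims=[]
for n,q in(('side',(395,127)),('top',(422,204))):
    f=dict(np.load(n+'2.npz'));a=f['pixels'][q[1]-30:q[1]+30,q[0]-30:q[0]+30];ims.append(cv2.resize(a,(400,400),interpolation=cv2.INTER_CUBIC))
cv2.imwrite('pics/m2.png',cv2.cvtColor(np.hstack(ims),cv2.COLOR_RGB2BGR))
E
```

```text
T [ 0.5498 -0.1959  0.3132] F [ 0.32  0.39 -1.26] 0.214628222163288
side low 83 0.235 axis [ 0.5507 -0.1953] bush-axis mm [-0.51  0.57] lateral 0.19
side high 83 0.267 axis [ 0.5506 -0.1947] bush-axis mm [-0.39  0.05] lateral 0.33
top low 24 0.238 axis [ 0.5513 -0.1933] bush-axis mm [0.32 0.58] lateral -0.43
top high 24 0.268 axis [ 0.5512 -0.1927] bush-axis mm [0.42 0.04] lateral -0.42
```

View pics/m2.png

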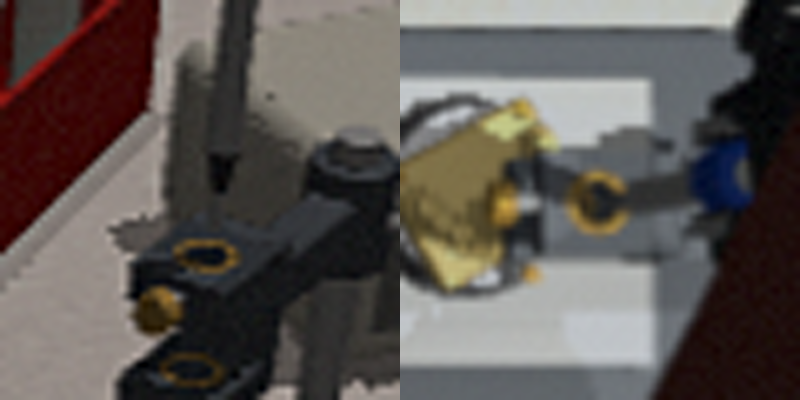

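The left crop shows the tip at (222,190) directly above the ring at (207,256). The right crop shows the dark tip centred on the ring at (598,202). Residuals are about 0.5 mm, so I'm lowering.

Request:
{"name": "servo_tool", "arguments": {"deltas": [[[0, 0, 0.0003, -0.004, 0], [0, 0, 0, -0.005, 0], [0, 0, 0, -0.005, 0], [0, 0, 0, -0.005, 0], [0, 0, 0, -0.005, 0], [0, 0, 0, -0.004, 0], [0, 0, 0, 0, 0], [0, 0, 0, 0, 0]]]}}

```text
time: 9.95
tool_pos: [0.5497, -0.1955, 0.2847]
tool_rot: [-0.0, 0.707, 0.707, -0.0]
contact_force: [-0.3, 0.0, -1.6]
gripper_width: 0.217
grasp_force: 58.6
```

```bash
python3 -c "
from m import *
compare()"
```

```text
T [ 0.5497 -0.1955  0.2847] F [-0.33  0.02 -1.6 ] 0.2165069888437625
side low 80 0.207 axis [ 0.5504 -0.195 ] bush-axis mm [-0.23  0.25] lateral 0.09
side high 80 0.24 axis [ 0.5508 -0.1946] bush-axis mm [-0.57 -0.08] lateral 0.54
top low 21 0.207 axis [ 0.551  -0.1945] bush-axis mm [0.64 1.8 ] lateral -0.96
top high 22 0.242 axis [ 0.5514 -0.1923] bush-axis mm [ 0.19 -0.38] lateral -0.12
```

Request:
{"name": "servo_tool", "arguments": {"deltas": [[[0, 0, 0, -0.002, 0], [0, 0, 0, -0.003, 0], [0, 0, 0, -0.003, 0], [0, 0, 0, -0.003, 0], [0, 0, 0, -0.003, 0], [0, 0, 0, -0.003, 0], [0, 0, 0, 0, 0], [0, 0, 0, 0, 0]]]}}

```text
time: 10.85
tool_pos: [0.5496, -0.1955, 0.2676]
tool_rot: [-0.0, 0.707, 0.707, -0.0]
contact_force: [0.1, 0.7, -1.5]
gripper_width: 0.214
grasp_force: 58.6
```

Request:
{"name": "servo_tool", "arguments": {"deltas": [[[0, 0, 0, -0.002, 0], [0, 0, 0, -0.003, 0], [0, 0, 0, -0.003, 0], [0, 0, 0, -0.003, 0], [0, 0, 0, -0.003, 0], [0, 0, 0, -0.003, 0], [0, 0, 0, 0, 0], [0, 0, 0, 0, 0]]]}}

```text
time: 11.65
tool_pos: [0.5496, -0.1955, 0.2507]
tool_rot: [-0.0, 0.707, 0.707, -0.0]
contact_force: [-0.5, -0.3, -0.7]
gripper_width: 0.217
grasp_force: 58.6
```

Request:
{"name": "servo_tool", "arguments": {"deltas": [[[0, 0, 0, -0.002, 0], [0, 0, 0, -0.003, 0], [0, 0, 0, -0.003, 0], [0, 0, 0, -0.003, 0], [0, 0, 0, -0.002, 0], [0, 0, 0, -0.002, 0], [0, 0, 0, 0, 0], [0, 0, 0, 0, 0]]]}}

```text
time: 12.45
tool_pos: [0.5497, -0.1955, 0.2358]
tool_rot: [0.0, 0.707, 0.707, -0.0]
contact_force: [-1.5, 0.7, -1.4]
gripper_width: 0.212
grasp_force: 58.6
```

```bash
python3 - <<'E'
from m import *
compare()
f=dict(np.load('side2.npz'));a=f['pixels'][90:220,340:450]
cv2.imwrite('pics/m3.png',cv2.cvtColor(cv2.resize(a,None,fx=4.5,fy=4.5,interpolation=cv2.INTER_CUBIC),cv2.COLOR_RGB2BGR))
E
```

```text
T [ 0.5497 -0.1955  0.2358] F [-1.5   0.74 -1.38] 0.21220014606930085
side low 27 0.188 axis [ 0.5502 -0.1941] bush-axis mm [ 0.03 -0.61] lateral 0.25
side high 28 0.199 axis [ 0.5514 -0.1945] bush-axis mm [-1.18 -0.25] lateral 1.17
top low 7 0.19 axis [ 0.5498 -0.1942] bush-axis mm [1.8  1.47] lateral -2.04
top high 7 0.201 axis [ 0.5514 -0.1935] bush-axis mm [0.16 0.82] lateral -0.31
```

View pics/m3.png

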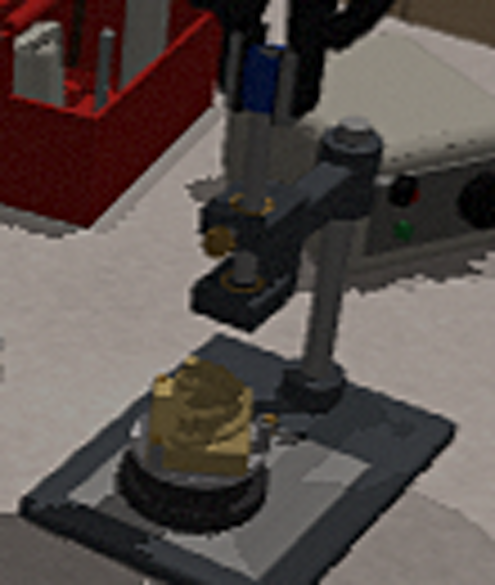

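The side crop shows the shaft running through both bushings, the upper ring at (252,203) and the lower at (243,280). Forces stay small, so I'm continuing slowly to TCP z≈0.213, which puts the tip at about 0.084.

Request:
{"name": "servo_tool", "arguments": {"deltas": [[[0, 0, 0, -0.001, 0], [0, 0, 0, -0.0015, 0], [0, 0, 0, -0.0015, 0], [0, 0, 0, -0.0015, 0], [0, 0, 0, -0.0015, 0], [0, 0, 0, -0.001, 0], [0, 0, 0, 0, 0], [0, 0, 0, 0, 0]]]}}

```text
time: 13.35
tool_pos: [0.5496, -0.1955, 0.2277]
tool_rot: [-0.0, 0.707, 0.707, -0.0]
contact_force: [0.2, 0.1, -1.5]
gripper_width: 0.214
grasp_force: 58.6
```

Request:
{"name": "servo_tool", "arguments": {"deltas": [[[0, 0, 0, -0.002, 0], [0, 0, 0, -0.0025, 0], [0, 0, 0, -0.0025, 0], [0, 0, 0, -0.0025, 0], [0, 0, 0, -0.0025, 0], [0, 0, 0, -0.002, 0], [0, 0, 0, 0, 0], [0, 0, 0, 0, 0]]]}}

```text
time: 14.15
tool_pos: [0.5496, -0.1955, 0.2137]
tool_rot: [-0.0, 0.707, 0.707, -0.0]
contact_force: [-0.7, 0.2, -1.6]
gripper_width: 0.217
grasp_force: 58.6
```

```bash
python3 - <<'E'
from m import *
compare()
f=dict(np.load('side2.npz'));P=cloud(f)
m=(np.hypot(P[...,0]-.55,P[...,1]+.193)<.012)&(P[...,2]>.078)&(P[...,2]<.119)
Q=P[m];print('below bush',len(Q),Q[:,2].min() if len(Q) else 0, Q.mean(0) if len(Q) else 0)
h=cv2.cvtColor(f['pixels'],cv2.COLOR_RGB2HSV);q=proj(f,[[.55,-.1945,z] for z in(.217,.12,.084)]);print(q)
b=(np.hypot(P[...,0]-.55,P[...,1]+.19)<.03)&(h[...,0]>100)&(h[...,0]<130)&(h[...,1]>120)&(P[...,2]>.18);print('head z range',np.nanmin(P[b][:,2]),np.nanmax(P[b][:,2]))
a=f['pixels'][120:200,350:430]
cv2.imwrite('pics/m4.png',cv2.cvtColor(cv2.resize(a,None,fx=7,fy=7,interpolation=cv2.INTER_CUBIC),cv2.COLOR_RGB2BGR))
E
```

```text
T [ 0.5496 -0.1955  0.2137] F [-0.72  0.21 -1.59] 0.21697148327847
side low 2 0.182 axis [ 0.5499 -0.197 ] bush-axis mm [0.28 2.29] lateral -1.3
side high 3 0.183 axis [ 0.5535 -0.1927] bush-axis mm [-3.26 -2.  ] lateral 3.81
top low 0 nan axis [nan nan] bush-axis mm [nan nan] lateral nan
top high 1 0.184 axis [ 0.5477 -0.1948] bush-axis mm [3.88 2.1 ] lateral -4.18
below bush 22 0.0858007010578904 [ 0.54865873 -0.19283138  0.09839935]
[[397.95161463 117.17829217]
 [392.72007005 157.65335323]
 [390.93441365 171.49692151]]
head z range 0.20386237285037473 0.39922483930001457
  return _methods._mean(a, axis=axis, dtype=dtype,
  ret = ret.dtype.type(ret / rcount)
m.py:31: RuntimeWarning: Mean of empty slice.
  ax=r*np.median(L[k])+d*(np.median(D[k])+.005); print(n,nm,k.sum(),Q[k,2].mean().round(3),'axis',ax.round(4),'bush-axis mm',((B[n]-ax)*1e3).round(2),'lateral',round(float((B[n]-ax)@r)*1e3,2))
```

View pics/m4.png

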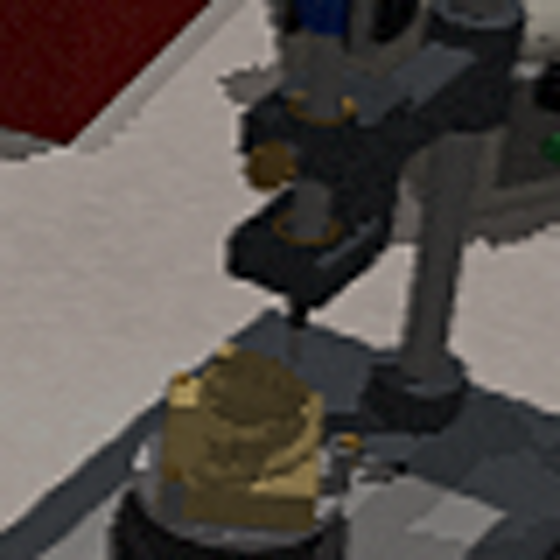

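The side crop shows the rod protruding below the lower lug, its tip at about (297,360) and clear of the cast. The head's lower edge is at z=0.204, so the tip is at about 0.084, 10 mm above the teeth. Handing in.

```bash
python3 -c "
from plant import manip
print(manip.job_done())"
```

```text
the job is handed in; nothing more can be done
None
```

The blue-headed spindle runs through both bushings and is held upright and steady with its tip about 1 cm above the teeth; I handed the job in at about 14 s, and the call returned no verdict.

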